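# Pack the amber sample jars into the caddy

## Task

Pack the four amber jars into the grey caddy on the bench, each standing upright in the compartment whose floor pad has the colour of its cap. Set each jar down gently rather than dropping it, and leave the two dark green jars, which have similar caps, standing where they are.

Things in the scene. Friction and masses are not known exactly. Their poses are not given: they have to be found in the camera images.
- amber_red: Amber (orange-brown) jar with a red cap, one of the four to pack: 42 mm in diameter up to 62 mm high, then a short shoulder and a narrower cap 29 mm across; 80 mm high in all, about 140 g. Round and loose, standing upright on the bench, so any grasp yaw will do; grip it by the 42 mm body. Origin at the centre of its underside, z up along its axis.
- amber_blue: Amber (orange-brown) jar with a blue cap, one of the four to pack: 42 mm in diameter up to 62 mm high, then a short shoulder and a narrower cap 29 mm across; 80 mm high in all, about 140 g. Round and loose, standing upright on the bench, so any grasp yaw will do; grip it by the 42 mm body. Origin at the centre of its underside, z up along its axis.
- amber_white: Amber (orange-brown) jar with a white cap, one of the four to pack: 42 mm in diameter up to 62 mm high, then a short shoulder and a narrower cap 29 mm across; 80 mm high in all, about 140 g. Round and loose, standing upright on the bench, so any grasp yaw will do; grip it by the 42 mm body. Origin at the centre of its underside, z up along its axis.
- amber_yellow: Amber (orange-brown) jar with a yellow cap, one of the four to pack: 42 mm in diameter up to 62 mm high, then a short shoulder and a narrower cap 29 mm across; 80 mm high in all, about 140 g. Round and loose, standing upright on the bench, so any grasp yaw will do; grip it by the 42 mm body. Origin at the centre of its underside, z up along its axis.
- green_red: Look-alike jar, dark green with a red cap, to be left where it stands. Same shape and size as the amber jars. Origin at the centre of its underside.
- green_white: Look-alike jar, dark green with a white cap, to be left where it stands. Same shape and size as the amber jars. Origin at the centre of its underside.
- pad_red: The red square pad, 71 mm wide, 3 mm thick: the floor of one compartment of the fixed grey caddy. Origin at the centre of its underside; its top, on which the jar stands, is 8 mm above the bench. x and y run along the compartment's walls. The caddy has 2 by 2 compartments, 72 mm square inside, pitch 78 mm; wall rims 22 mm above the bench. Which colour is where varies.
- pad_blue: The blue square pad, 71 mm wide, 3 mm thick: the floor of one compartment of the fixed grey caddy. Origin at the centre of its underside; its top, on which the jar stands, is 8 mm above the bench. x and y run along the compartment's walls. The caddy has 2 by 2 compartments, 72 mm square inside, pitch 78 mm; wall rims 22 mm above the bench. Which colour is where varies.
- pad_white: The white square pad, 71 mm wide, 3 mm thick: the floor of one compartment of the fixed grey caddy. Origin at the centre of its underside; its top, on which the jar stands, is 8 mm above the bench. x and y run along the compartment's walls. The caddy has 2 by 2 compartments, 72 mm square inside, pitch 78 mm; wall rims 22 mm above the bench. Which colour is where varies.
- pad_yellow: The yellow square pad, 71 mm wide, 3 mm thick: the floor of one compartment of the fixed grey caddy. Origin at the centre of its underside; its top, on which the jar stands, is 8 mm above the bench. x and y run along the compartment's walls. The caddy has 2 by 2 compartments, 72 mm square inside, pitch 78 mm; wall rims 22 mm above the bench. Which colour is where varies.

How it is judged (in metres and radians):
At the end, for the whole second after the job is handed in: Each amber jar stands upright (within 0.1 rad) on the pad of its cap's colour, its axis within 22 mm of the pad's centre (anywhere in the compartment), its underside on the pad, released and at rest; both green jars are upright and within 25 mm of where they started (horizontal distance between amber_red and pad_red below 0.022 m and z of amber_red in the frame of pad_red between -0.002 and 0.008 m and angle between each of amber_red, amber_blue, amber_white, amber_yellow, green_red, green_white's own z axis and vertical below 0.1 rad and linear speed of each of amber_red, amber_blue, amber_white, amber_yellow below 0.02 m/s and angular speed of each of amber_red, amber_blue, amber_white, amber_yellow below 0.2 rad/s and horizontal distance between amber_blue and pad_blue below 0.022 m and z of amber_blue in the frame of pad_blue between -0.002 and 0.008 m and horizontal distance between amber_white and pad_white below 0.022 m and z of amber_white in the frame of pad_white between -0.002 and 0.008 m and horizontal distance between amber_yellow and pad_yellow below 0.022 m and z of amber_yellow in the frame of pad_yellow between -0.002 and 0.008 m and distance of each of green_red, green_white from where it was at the start of the episode below 0.025 m); the robot touches nothing.
It fails at once if a green jar is moved more than 25 mm from where it stood (distance of any of green_red, green_white from where it was at the start of the episode above 0.025 m).
It fails at once if an amber jar is let go or dropped with its underside more than 35 mm above the bench (27 mm above the pads) ((height (world z) of amber_red above 0.035 m and contact force between the fingers and amber_red below 0.01 N) or (height (world z) of amber_blue above 0.035 m and contact force between the fingers and amber_blue below 0.01 N) or (height (world z) of amber_white above 0.035 m and contact force between the fingers and amber_white below 0.01 N) or (height (world z) of amber_yellow above 0.035 m and contact force between the fingers and amber_yellow below 0.01 N)).
It also fails if it takes over 128 s, if anything falls off the work surface, if the arm or the gripper's body presses on something with over 40 N, if the wrist force passes 120 N, or if a joint passes its speed limit or range.

## Robot

A 6-joint arm with a two-finger parallel gripper is mounted at the origin on the work surface. World frame = base frame: x ahead of the robot, y to its left, z up, the work surface at z = 0. Lengths are in m, angles in degrees, forces in N, time in s.
With the tool pointing down it reaches from about 0.4 to 0.825 m from the base axis. Payload 7 kg.
Tool frame: the origin (TCP) lies at the very end of the fingers, on their centre line; the grasp point (between the pads) lies 19 mm behind it; x points along the fingers, z is the direction in which the jaws open and shut, and the axes are right-handed (so a half turn about x gives the same grasp; the last joint's range is limited). The gripper opens to 88 mm and grips with 3 to 60 N. Pads are 19 mm wide; open, the fingers measure 130 mm over their backs; the gripper's body (78 mm by 193 mm) begins 47 mm behind the grasp point.
Start: joints at [-47.894, 20.546, 0.682, 0, -70.136, -16.507], TCP at [0.292, -0.609, 0.227] pointing down, gripper open.
Joint ranges: [-176.03, 176.03], [-82.01, 121.73], [-58.28, 71.71], [-173.87, 95.51], [-174.79, -0.11], [-173.66, 173.66]. Speed limits (degrees/s): [136.94, 136.94, 172.46, 180, 180, 180].

## Interface

Orientations are given as [roll, pitch, yaw] about the fixed x, y, z axes, in that order (R = Rz(yaw) Ry(pitch) Rx(roll)).
In Python, from plant import * gives the robot as it stands.
- The arm moves only by the tool arm_command, never from a script. Its argument "commands" is one flat list of numbers, 5 for each row, row after row: the shift along the tool's x, y, z in mm, then the turn about the tool's x in degrees, then the opening in per cent of the stroke, from 0 (shut) to 100 (fully open). A call has 1 to 5 rows; each row shifts and turns the pose as measured when the row begins, along the tool's axes as they then stand; what a row does not reach is not made up. A row lasts 1/8 s, in which the tool goes at most 62.5 mm and 10.7 degrees, less where a joint would pass 70% of its speed; a pose out of reach is approached as far as the arm can. A call is refused whole if a number of a shift passes 62.5 or a number of a turn 10.7, either way. A call with a gripper value outside its range is refused whole. The fingers move at their own pace and stop on an object; the grip force is fixed at half the most. Time passes only in rows, so rows that do not move let the fingers close. It gives the time, the measured TCP pose, the force and the opening at its end, in the units of the state.
- get_obs(): the state, without advancing time (a new reading comes with each control period).
- snapshot(name): name is "side" or "top"; returns a dict with "frame" (400x640x3 uint8, blue, green, red), "fov_y" (degrees; the focal length in pixels is half the picture's height over the tangent of half this angle, whatever the lens; pixels are square), "cx", "cy" (the principal point, pixels), "world_to_cam" (4x4, takes a point from world to camera coordinates). Camera axes: x right, y up, looking along -z (the intrinsics and any distortion apply to the point x, -y, -z); pixel columns grow to the right and rows downward; lengths in m; the calibration is good to about 2 mm. A picture is of the moment at which its call begins. There is no depth.
- close_job(): hands the job in, once; it reports no verdict.
The state is a dict: "clock": time; "joint_pos": joint angles; "qvel": joint speeds; "tau": joint torques, N m; "tool_pos": TCP position; "orientation": TCP orientation; "force": force on the tool from outside, world axes, zero at the start; "moment": the same for the moment, N m; "opening": finger opening in m.
Only numpy, scipy, OpenCV 4.12 (cv2) and the standard library are available. Lean on these libraries where they do the work, as an engineer would, in place of code of your own. Each camera call takes 0.05 s, during which the arm holds its last target. There are 200 camera calls.

## Working session

There is one attempt and no reset: what is moved stays moved. The work goes in short steps, Python scripts to look and compute and a tool call to move; the robot and the scene stay as the last step left them, time stands still between calls to the robot, and variables do not carry over. Pictures are saved under pics/ and viewed, about 12 in all and at most 16, crops included, and the job is handed in when it is done.

Besides the shell and the picture viewer there is one more tool, called in YAML: its name, and indented under it one key for each argument. arm_command: Moves the arm, as the interface text tells. Its arguments: {"type":"object","properties":{"commands":{"type":"array"}},"required":["commands"]}

```bash
ls; mkdir -p pics; python3 - <<'E'
from plant import *
import cv2
o=get_obs(); print({k:o[k] for k in('clock','tool_pos','orientation','opening','force')})
for n in('side','top'):
    s=snapshot(n); cv2.imwrite(f'pics/{n}0.png',s['frame']); print(n,{k:v for k,v in s.items() if k!='frame'})
E
```

```text
pics
{'clock': 0.0, 'tool_pos': array([ 0.29140189, -0.6083165 ,  0.22563362]), 'orientation': array([  3.99345561,  89.90655547, 119.58479065]), 'opening': 0.08778430745609238, 'force': array([ 0.88455603, -0.05970385,  0.75073062])}
side {'fov_y': 49.73511422156608, 'cx': 320.3058545858685, 'cy': 196.49784264137745, 'world_to_cam': array([[-0.96181124, -0.27370043, -0.0026842 ,  0.53225407],
       [ 0.12475306, -0.44708163,  0.88575092, -0.09430666],
       [-0.24363046,  0.85159033,  0.4641531 , -0.89450849],
       [ 0.        ,  0.        ,  0.        ,  1.        ]])}
top {'fov_y': 57.61983412435289, 'cx': 322.03308427827363, 'cy': 196.00236344144238, 'world_to_cam': array([[-0.02281232, -0.99970527,  0.00830477,  0.04379152],
       [ 0.98788561, -0.02126562,  0.15371989, -0.55129248],
       [-0.15349797,  0.01171087,  0.98807957, -0.90608733],
       [ 0.        ,  0.        ,  0.        ,  1.        ]])}
```

View pics/top0.png

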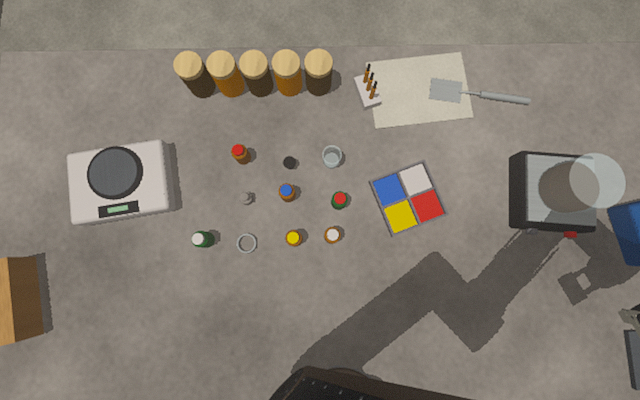

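View pics/side0.png

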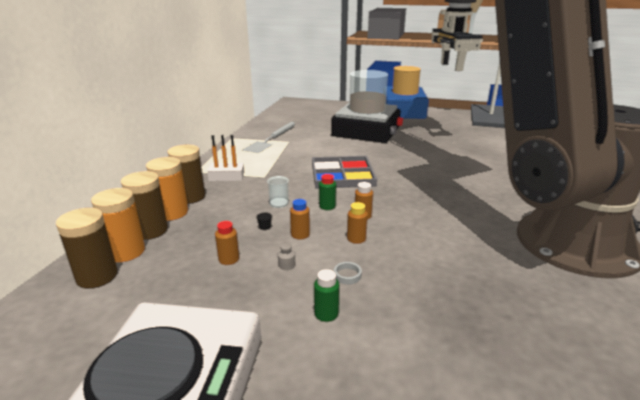

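Top view shows amber_red (239,152), amber_blue (287,190), amber_yellow (293,238), amber_white (333,235), green_red (339,199) and green_white (200,239). The caddy pads are blue (389,190), white (415,180), red (428,205) and yellow (401,216). All of them are visible in the side view too. Next I triangulate the caps and pads.

```bash
cat > h.py <<'E'
import numpy as np, cv2
from plant import *
def cam(s):
    f=s['frame'].shape[0]/2/np.tan(np.radians(s['fov_y']/2)); W=s['world_to_cam']
    return f,W
def P(s):
    f,W=cam(s); K=np.array([[f,0,s['cx']],[0,f,s['cy']],[0,0,1]])
    return K@np.diag([1,-1,-1])@W[:3]
def tri(s1,p1,s2,p2):
    X=cv2.triangulatePoints(P(s1),P(s2),np.float64(p1).reshape(2,1),np.float64(p2).reshape(2,1)).ravel(); return X[:3]/X[3]
def plane(s,p,z):
    A=P(s); H=np.c_[A[:,0],A[:,1],A[:,2]*z+A[:,3]]; X=np.linalg.solve(H,[p[0],p[1],1]); return X[:2]/X[2]
def proj(s,X):
    q=P(s)@np.r_[X,1]; return q[:2]/q[2]
def mask(img,c):
    h=cv2.cvtColor(img,cv2.COLOR_BGR2HSV); H,S,V=[h[...,i].astype(int) for i in range(3)]
    return {'red':((H<6)|(H>172))&(S>170)&(V>110),'blue':(H>100)&(H<125)&(S>120)&(V>90),
     'yellow':(H>22)&(H<32)&(S>170)&(V>150),'white':(S<45)&(V>185)}[c].astype(np.uint8)
def blob(s,c,near,r=12):
    "mask component nearest a seed pixel -> centroid, area, bbox"
    n,l,st,ce=cv2.connectedComponentsWithStats(mask(s['frame'],c))
    k=[i for i in range(1,n) if st[i,4]>15 and np.hypot(*(ce[i]-near))<r]
    if not k: return None
    i=max(k,key=lambda i:st[i,4]); return ce[i],st[i],(l==i).astype(np.uint8)
E
cat > m.py <<'E'
from h import *
T=snapshot('top');S=snapshot('side')
caps={'a_red':('red',(239,151),(225,228)),'a_blue':('blue',(287,189),(300,205)),'a_yellow':('yellow',(293,238),(358,209)),'a_white':('white',(333,235),(364,187)),'g_red':('red',(339,199),(328,179)),'g_white':('white',(200,239),(327,279)),
'p_red':('red',(428,205),(354,164)),'p_blue':('blue',(388,190),(329,176)),'p_white':('white',(415,180),(328,166)),'p_yellow':('yellow',(401,217),(358,176))}
for k,(c,a,b) in caps.items():
    x=blob(T,c,a);y=blob(S,c,b)
    if x is None or y is None: print(k,x is None,y is None);continue
    X=tri(T,x[0],S,y[0]); print(k,x[0].round(1),x[1][2:],y[0].round(1),y[1][2:],'X',(X*1000).round(1),'planeTop',(plane(T,x[0],.008 if k[0]=='p' else .076)*1000).round(1), 'reproj',(proj(T,X)-x[0]).round(1),(proj(S,X)-y[0]).round(1))
    if k[0]=='p': print('  ang',cv2.minAreaRect(cv2.findNonZero(x[2])))
E
python3 m.py
```

```text
a_red [237.3 149.4] [11 11 91] [224.5 227.3] [ 14  12 146] X [672.2 246.8  71. ] planeTop [672.3 246.3] reproj [0.2 0.6] [-0.6 -0.2]
a_blue [285.7 189.8] [11 11 94] [299.2 204. ] [ 13  11 117] X [564.4 123.3  71.8] planeTop [564.8 123.2] reproj [0.1 0.4] [-0.4 -0.1]
a_yellow False True
a_white [332.2 234.3] [11 12 94] [364.3 185.7] [13 10 83] X [449.5   8.8  74.9] planeTop [450.4   8.9] reproj [0.1 0.4] [-0.3 -0. ]
g_red [339.8 197.9] [11 11 97] [327.  178.5] [11  8 84] X [541.2 -12.9  71.1] planeTop [541.1 -12.5] reproj [0.1 0.3] [-0.2 -0. ]
g_white [197.  238.4] [11 10 92] [326.3 275.2] [ 20  18 224] X [446.8 341.7  76.8] planeTop [447.8 342.2] reproj [0.1 0.4] [-0.4 -0.1]
p_red [426.8 205.6] [ 32  32 618] [354.6 163.8] [ 24   6 122] X [ 523.6 -250.1   11.9] planeTop [ 525.1 -251.1] reproj [0.1 0.4] [-0.3 -0. ]
  ang ((426.913818359375, 205.46551513671875), (26.261287689208984, 24.160383224487305), 66.80140686035156)
p_blue [388.8 189.2] [ 33  32 632] [337.7 175.4] [11  7 53] X [ 557.5 -150.8   17. ] planeTop [ 572.2 -150.7] reproj [1.  4.8] [-3.5 -0.6]
  ang ((388.86688232421875, 189.18048095703125), (26.07692527770996, 24.538463592529297), 67.38013458251953)
p_white [415.2 179.2] [ 32  32 592] [326.3 164.9] [ 26   7 167] X [ 598.5 -223.2   10.7] planeTop [ 598.3 -224. ] reproj [-0.1 -0.3] [0.2 0. ]
  ang ((415.12890625, 179.1649627685547), (25.58672332763672, 23.65756607055664), 66.03750610351562)
p_yellow False True
```

```bash
cat > d.py <<'E'
import sys,numpy as np
from plant import *
from scipy.spatial.transform import Rotation as R
def Rm(o): r,p,y=o; return R.from_euler('xyz',[r,p,y],degrees=True).as_matrix()
if __name__=='__main__':
    o=get_obs();M=Rm(o['orientation']);p=o['tool_pos']*1000
    print('t',o['clock'],'p',p.round(1),'open',o['opening'],'F',o['force'].round(1));print(M.round(3), 'jaw deg',np.degrees(np.arctan2(M[1,2],M[0,2])).round(1))
    for a in sys.argv[1:]:
        q=np.array(eval(a),float);print(a,(M.T@(q-p)).round(1));p=q
E
python3 - <<'E'
from h import *
T=snapshot('top');S=snapshot('side')
x=blob(T,'yellow',(293,238))[0];print(x,plane(T,x,.075)); x2=blob(T,'yellow',(401,217))[0];print(x2,plane(T,x2,.008))
m=mask(S['frame'],'yellow');n,l,st,ce=cv2.connectedComponentsWithStats(m);
print([(ce[i].round(1),st[i,4]) for i in range(1,n) if st[i,4]>8])
for i in range(1,n):
    if st[i,4]>8: print((tri(T,x,S,ce[i])*1000).round(1))
E
python3 d.py "(445,9,150)"
```

```text
[292.49152542 237.34745763] [0.44522034 0.10732625]
[400.26626324 216.15279879] [ 0.49819685 -0.17768797]
[(array([356.4, 210.9]), np.int32(25))]
[445.7 108.   65.1]
t 0.3 p [ 291.6 -608.6  226.2] open 0.08759966585123079 F [ 0.8 -0.3 -0.4]
[[-0.    -0.902 -0.432]
 [ 0.    -0.432  0.902]
 [-1.     0.     0.001]] jaw deg 115.6
(445,9,150) [  76.5 -405.2  490.7]
```

arm_command:
  commands: [0, 0, 0, 10, 100, 0, 0, 0, 10, 100, 0, 0, 0, 10, 100, 0, 0, 0, 10, 100, 0, 0, 0, 10, 100]

```text
clock: 0.92
tool_pos: [0.2914, -0.6083, 0.2257]
orientation: [54.2, 89.9, 118.3]
force: [0.2, -0.4, -0.3]
opening: 0.0881
```

```bash
python3 d.py "(450,9,130)" "(450,9,29)"
```

```text
t 0.925 p [ 291.4 -608.3  225.7] open 0.0880679701630191 F [ 0.2 -0.4 -0.3]
[[-0.001 -0.899  0.437]
 [ 0.001  0.437  0.899]
 [-1.     0.001  0.001]] jaw deg 64.1
(450,9,130) [ 96.4 127.3 624.4]
(450,9,29) [ 1.01e+02 -1.00e-01 -1.00e-01]
```

arm_command:
  commands: [0, 12, 58, 0, 100, 0, 12, 58, 0, 100, 0, 12, 58, 0, 100, 0, 12, 58, 0, 100, 0, 12, 58, 0, 100]

```text
clock: 1.55
tool_pos: [0.3658, -0.3171, 0.2238]
orientation: [67.4, 89.8, 130.9]
force: [1.2, 0.2, 0.2]
opening: 0.0873
```

arm_command:
  commands: [10, 12, 56, 0, 75, 10, 12, 56, 0, 75, 10, 12, 56, 0, 75, 10, 12, 56, 0, 75, 10, 12, 56, 0, 75]

```text
clock: 2.17
tool_pos: [0.4389, -0.0305, 0.1761]
orientation: [-42.7, 89.6, 20.8]
force: [1.1, -0.1, -0.3]
opening: 0.0663
```

```bash
python3 d.py "(450,9,130)" "(450,9,29)"
```

```text
t 2.175 p [438.9 -30.5 176.1] open 0.06630550875609886 F [ 1.1 -0.1 -0.3]
[[ 0.006 -0.895  0.445]
 [ 0.002  0.445  0.895]
 [-1.    -0.005  0.005]] jaw deg 63.5
(450,9,130) [46.2  7.8 40.1]
(450,9,29) [101.    0.5  -0.5]
```

arm_command:
  commands: [20, 4, 20, 0, 75, 26, 4, 20, 0, 75, 0, 0, 0, 0, 75]

```text
clock: 2.55
tool_pos: [0.4509, 0.0143, 0.1295]
orientation: [-42.9, 89.5, 21.1]
force: [-0.4, -0.6, -0.6]
opening: 0.0657
```

```bash
python3 d.py "(450,9,29)"; python3 - <<'E'
from h import *
a=snapshot('top')['frame'][150:290,230:430];b=snapshot('side')['frame'][120:280,250:450]
cv2.imwrite('pics/w1.png',np.hstack([cv2.resize(a,(400,320)),cv2.resize(b,(400,320))]))
E
```

```text
t 2.55 p [450.9  14.3 129.5] open 0.06565728510753004 F [-0.4 -0.6 -0.6]
[[ 0.008 -0.898  0.44 ]
 [ 0.003  0.44   0.898]
 [-1.    -0.006  0.006]] jaw deg 63.9
(450,9,29) [100.5  -0.9  -5.8]
```

View pics/w1.png

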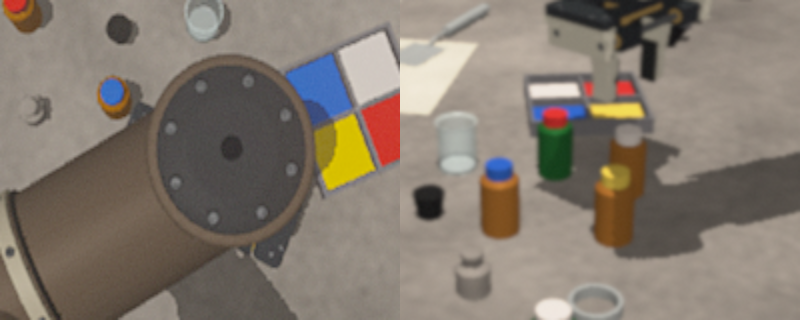

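The side view shows the open jaws straddling the line above the white-cap jar (right crop, cap at (628,135)), so I descend with the small correction.

arm_command:
  commands: [15, 0, -6, 0, 75, 30, 0, 0, 0, 75, 30, 0, 0, 0, 75, 23, 0, 0, 0, 75, 0, 0, 0, 0, 75]

```text
clock: 3.28
tool_pos: [0.4542, 0.0061, 0.0369]
orientation: [-44.1, 88.7, 19.5]
force: [-0.3, -0.8, 0.8]
opening: 0.066
```

```bash
python3 d.py "(450,9,29)"; python3 - <<'E'
from h import *
b=snapshot('side')['frame'][120:280,250:450]
cv2.imwrite('pics/w2.png',cv2.resize(b,(700,560)))
E
```

```text
t 3.275 p [454.2   6.1  36.9] open 0.06600158166862861 F [-0.3 -0.8  0.8]
[[ 0.021 -0.896  0.444]
 [ 0.008  0.444  0.896]
 [-1.    -0.016  0.016]] jaw deg 63.7
(450,9,29) [7.8 5.1 0.6]
```

View pics/w2.png

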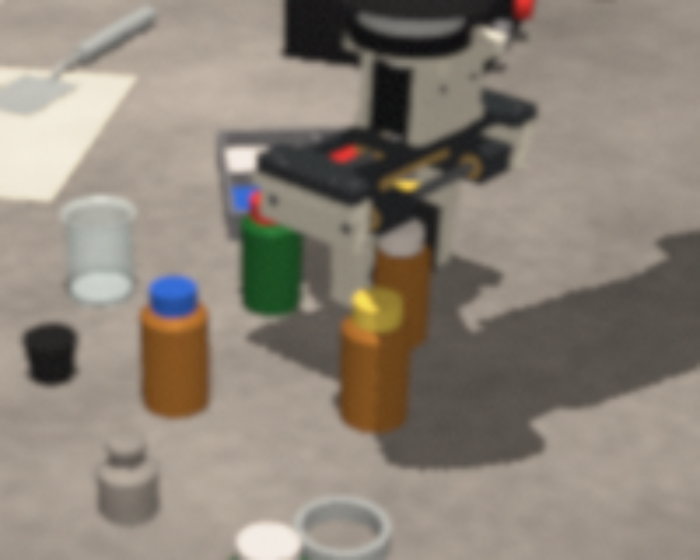

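The jaws straddle the white-cap jar (cap at (402,235), fingers at (350,270) and (447,230)), clear of green and yellow. I move down the last bit and close.

arm_command:
  commands: [6, 5, 0, 0, 75, 0, 0, 0, 0, 40, 0, 0, 0, 0, 40, 0, 0, 0, 0, 40, 0, 0, 0, 0, 40]

```text
clock: 3.95
tool_pos: [0.4521, 0.0093, 0.0347]
orientation: [-43.5, 88.3, 20.2]
force: [-0.6, 0.4, -0.8]
opening: 0.0414
```

arm_command:
  commands: [-8, 0, 0, 0, 30, -30, 0, 0, 0, 30, -35, 0, 0, 0, 30, -30, 0, 0, 0, 30, 0, 0, 0, 0, 30]

```text
clock: 4.58
tool_pos: [0.4484, 0.0079, 0.1419]
orientation: [-43.7, 88.4, 20.0]
force: [0.3, -0.3, -1.7]
opening: 0.0415
```

```bash
python3 d.py "(598,-224,135)" "(598,-224,37)"; python3 - <<'E'
from h import *
b=snapshot('side')['frame'][100:260,250:450]
cv2.imwrite('pics/w3.png',cv2.resize(b,(600,480)))
E
```

```text
t 4.575 p [448.4   7.9 141.9] open 0.041478316654245576 F [ 0.3 -0.3 -1.7]
[[ 0.026 -0.896  0.443]
 [ 0.01   0.444  0.896]
 [-1.    -0.019  0.02 ]] jaw deg 63.7
(598,-224,135) [   8.7 -236.8 -141.6]
(598,-224,37) [98.   1.9 -2. ]
```

View pics/w3.png

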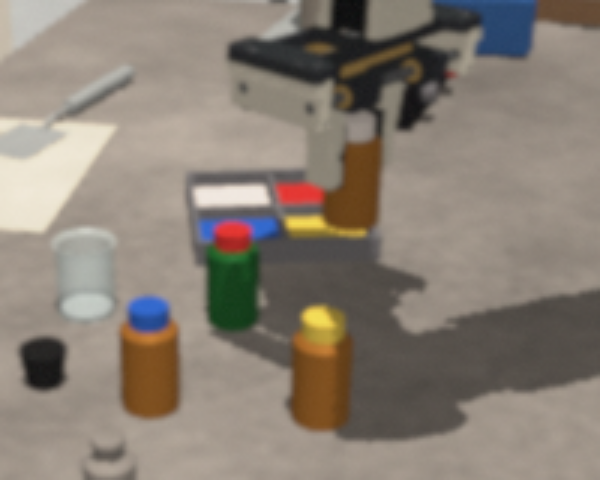

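White-cap jar is held (opening 41.5 mm) and clear of everything. I carry it to the white pad.

arm_command:
  commands: [0, -47, -28, 0, 30, 0, -47, -28, 0, 30, 0, -47, -28, 0, 30, 0, -47, -28, 0, 30, 0, -47, -28, 0, 30]

```text
clock: 5.25
tool_pos: [0.5972, -0.2245, 0.1365]
orientation: [-31.1, 88.8, 33.0]
force: [1.6, 0.7, -1.0]
opening: 0.0419
```

arm_command:
  commands: [0, 0, 0, 0, 30]

```text
clock: 5.38
tool_pos: [0.5976, -0.2274, 0.1336]
orientation: [-25.1, 89.0, 38.9]
force: [-0.6, -0.3, -3.5]
opening: 0.0411
```

```bash
python3 d.py "(598,-224,43)"; python3 - <<'E'
from h import *
b=snapshot('side')['frame'][100:260,250:450]
cv2.imwrite('pics/w4.png',cv2.resize(b,(600,480)))
E
```

```text
t 5.375 p [ 597.6 -227.4  133.6] open 0.0411163232618132 F [-0.6 -0.3 -3.5]
[[ 0.014 -0.898  0.44 ]
 [ 0.011  0.44   0.898]
 [-1.    -0.008  0.016]] jaw deg 63.9
(598,-224,43) [90.6  1.8  1.8]
```

arm_command:
  commands: [28, 1, 2, 0, 30, 28, 1, 1, 0, 30, 20, 0, 0, 0, 30, 0, 0, 0, 0, 30]

```text
clock: 5.92
tool_pos: [0.5928, -0.2184, 0.0522]
orientation: [0.4, 89.1, 64.3]
force: [0.4, 0.4, -0.5]
opening: 0.0413
```

```bash
python3 d.py "(598,-224,43)"
```

```text
t 5.925 p [ 592.8 -218.4   52.2] open 0.04134511591532749 F [ 0.4  0.4 -0.5]
[[ 0.007 -0.899  0.439]
 [ 0.014  0.439  0.898]
 [-1.     0.     0.015]] jaw deg 64.0
(598,-224,43) [ 9.1 -7.2 -2.8]
```

arm_command:
  commands: [5, -7, -3, 0, 30, 2, 0, 0, 0, 30, 1, 0, 0, 0, 30, 0, 0, 0, 0, 30]

```text
clock: 6.42
tool_pos: [0.5992, -0.2239, 0.0461]
orientation: [-10.1, 89.1, 54.0]
force: [-0.7, -1.2, -1.7]
opening: 0.0411
```

```bash
python3 d.py "(598,-224,43)"; python3 - <<'E'
from h import *
b=snapshot('side')['frame'][100:220,270:420]
cv2.imwrite('pics/w5.png',cv2.resize(b,(750,600)))
E
```

```text
t 6.425 p [ 599.2 -223.9   46.1] open 0.04106064267555494 F [-0.7 -1.2 -1.7]
[[ 0.01  -0.899  0.438]
 [ 0.013  0.438  0.899]
 [-1.    -0.003  0.016]] jaw deg 64.0
(598,-224,43) [ 3.1  1.1 -0.7]
```

View pics/w5.png

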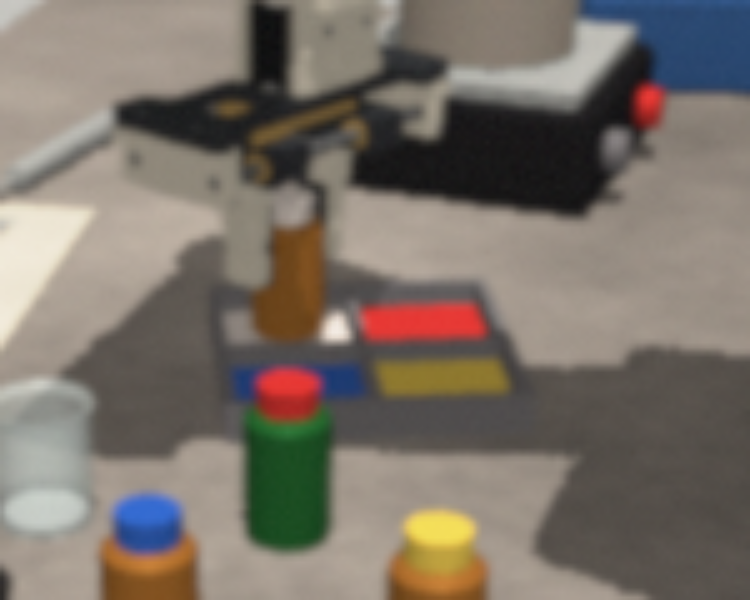

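The jar is over the white pad with its base around (288,330) in the crop. I lower it until it touches.

arm_command:
  commands: [3, 0, 0, 0, 30, 1, 0, 0, 0, 30, 0, 0, 0, 0, 30]

```text
clock: 6.85
tool_pos: [0.5995, -0.2239, 0.0429]
orientation: [-13.6, 89.0, 50.4]
force: [0.4, 0.1, -0.5]
opening: 0.0414
```

arm_command:
  commands: [1, 0, 0, 0, 30, 1, 0, 0, 0, 30, 0, 0, 0, 0, 30]

```text
clock: 7.22
tool_pos: [0.5998, -0.224, 0.0431]
orientation: [-17.7, 89.0, 46.4]
force: [1.0, 0.7, -2.4]
opening: 0.0412
```

arm_command:
  commands: [3, 0, 0, 0, 30, 0, 0, 0, 0, 30]

```text
clock: 7.48
tool_pos: [0.6007, -0.2243, 0.0432]
orientation: [-25.8, 89.0, 38.4]
force: [0.1, -0.2, -2.4]
opening: 0.0411
```

Height stopped falling under three more small commands, so the jar is on the pad to within about a millimetre. I release it.

arm_command:
  commands: [0, 0, 0, 0, 55, 0, 0, 0, 0, 70, 0, 0, 0, 0, 70, -10, 0, 0, 0, 75, -30, 0, 0, 0, 75]

```text
clock: 8.1
tool_pos: [0.5987, -0.2247, 0.0812]
orientation: [-11.4, 89.2, 52.8]
force: [0.1, -0.2, 1.0]
opening: 0.0655
```

arm_command:
  commands: [-40, 0, 0, 0, 75, -30, 0, 0, 0, 75, 0, 0, 0, 0, 75]

```text
clock: 8.48
tool_pos: [0.5996, -0.226, 0.1578]
orientation: [-27.9, 89.0, 36.3]
force: [-0.4, -0.5, -0.5]
opening: 0.0656
```

```bash
python3 d.py "(445,108,150)" "(445,108,32)"; python3 - <<'E'
from h import *
b=snapshot('side')['frame'][100:220,270:420]
cv2.imwrite('pics/w6.png',cv2.resize(b,(750,600)))
E
```

```text
t 8.475 p [ 599.6 -226.   157.8] open 0.06561083314595283 F [-0.4 -0.5 -0.5]
[[ 0.014 -0.9    0.435]
 [ 0.01   0.435  0.9  ]
 [-1.    -0.008  0.015]] jaw deg 64.2
(445,108,150) [  9.  284.7 233.3]
(445,108,32) [118.    0.9  -1.8]
```

View pics/w6.png

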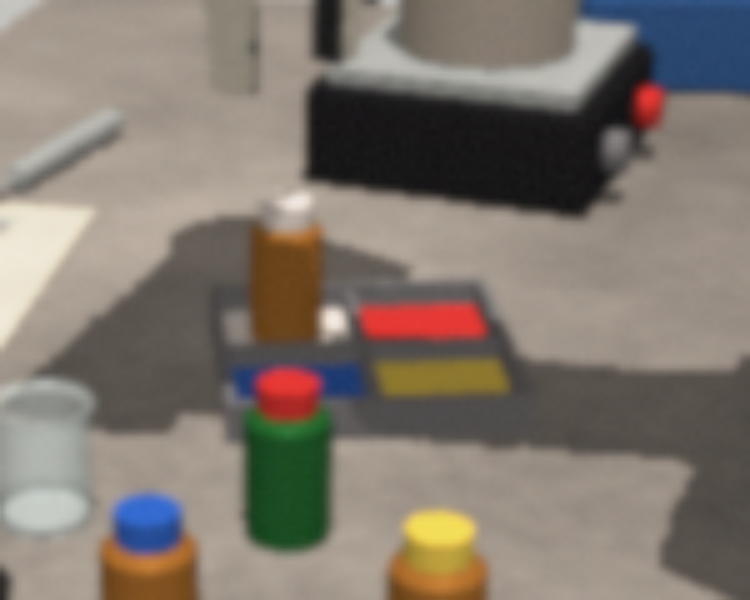

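The white-cap jar stands upright on the white pad at (287,300). That's 8 pictures viewed. Yellow is next.

arm_command:
  commands: [0, 41, 33, 0, 75, 0, 41, 33, 0, 75, 0, 41, 33, 0, 75, 0, 41, 33, 0, 75, 0, 41, 33, 0, 75]

```text
clock: 9.15
tool_pos: [0.482, 0.0153, 0.1533]
orientation: [-3.4, 89.4, 60.4]
force: [0.3, 0.9, -0.2]
opening: 0.0656
```

arm_command:
  commands: [0, 40, 33, 0, 75, 0, 40, 33, 0, 75, 0, 0, 0, 0, 75]

```text
clock: 9.52
tool_pos: [0.4353, 0.1145, 0.1527]
orientation: [4.2, 89.4, 68.3]
force: [-0.0, -0.3, 0.4]
opening: 0.0656
```

```bash
python3 d.py "(445,108,32)"
```

```text
t 9.525 p [435.3 114.5 152.7] open 0.06560832328255803 F [-0.  -0.3  0.4]
[[ 0.004 -0.899  0.438]
 [ 0.009  0.438  0.899]
 [-1.     0.001  0.01 ]] jaw deg 64.0
(445,108,32) [120.7 -11.6  -2.8]
```

arm_command:
  commands: [10, -11, -3, 0, 75, 25, 0, 0, 0, 75, 0, 0, 0, 0, 75]

```text
clock: 9.9
tool_pos: [0.4446, 0.1046, 0.115]
orientation: [14.1, 89.5, 78.2]
force: [-0.2, -0.0, -0.2]
opening: 0.0658
```

```bash
python3 d.py "(445,108,32)"
```

```text
t 9.9 p [444.6 104.6 115. ] open 0.06581005846555306 F [-0.2 -0.  -0.2]
[[ 0.002 -0.899  0.438]
 [ 0.008  0.438  0.899]
 [-1.     0.002  0.008]] jaw deg 64.0
(445,108,32) [83.   1.   2.6]
```

arm_command:
  commands: [28, 1, 3, 0, 75, 28, 0, 0, 0, 75, 22, 0, 0, 0, 75, 0, 0, 0, 0, 75]

```text
clock: 10.4
tool_pos: [0.4487, 0.1046, 0.0362]
orientation: [5.6, 89.6, 69.3]
force: [0.6, 0.0, 0.5]
opening: 0.0658
```

```bash
python3 d.py "(445,108,32)"
```

```text
t 10.4 p [448.7 104.6  36.2] open 0.06583089644214532 F [0.6 0.  0.5]
[[ 0.003 -0.896  0.444]
 [ 0.007  0.444  0.896]
 [-1.     0.001  0.007]] jaw deg 63.7
(445,108,32) [4.2 4.8 1.3]
```

arm_command:
  commands: [3, 5, 1, 0, 75, 0, 0, 0, 0, 40, 0, 0, 0, 0, 30, 0, 0, 0, 0, 30, 0, 0, 0, 0, 30]

```text
clock: 11.02
tool_pos: [0.4464, 0.1082, 0.0361]
orientation: [-8.1, 89.4, 55.6]
force: [0.7, 0.5, -0.5]
opening: 0.0412
```

arm_command:
  commands: [-8, 0, 0, 0, 30, -30, 0, 0, 0, 30, -35, 0, 0, 0, 30, -35, 0, 0, 0, 30, 0, 0, 0, 0, 30]

```text
clock: 11.65
tool_pos: [0.4453, 0.1069, 0.1489]
orientation: [-7.4, 89.4, 56.3]
force: [-0.4, 1.1, -2.5]
opening: 0.0415
```

```bash
python3 d.py "(498,-178,145)" "(498,-178,43)"
```

```text
t 11.65 p [445.3 106.9 148.9] open 0.04149387221546136 F [-0.4  1.1 -2.5]
[[ 0.006 -0.896  0.444]
 [ 0.009  0.444  0.896]
 [-1.    -0.001  0.01 ]] jaw deg 63.7
(498,-178,145) [   1.8 -173.7 -232. ]
(498,-178,43) [ 1.02e+02  1.00e-01 -1.00e+00]
```

arm_command:
  commands: [0, -34, -46, 0, 30, 0, -34, -46, 0, 30, 0, -34, -46, 0, 30, 0, -34, -46, 0, 30, 0, -34, -46, 0, 30]

```text
clock: 12.28
tool_pos: [0.4967, -0.1779, 0.1455]
orientation: [-2.2, 89.3, 62.0]
force: [2.1, 1.0, -0.5]
opening: 0.0416
```

arm_command:
  commands: [0, 0, 0, 0, 30]

```text
clock: 12.4
tool_pos: [0.496, -0.1813, 0.1441]
orientation: [8.0, 89.4, 72.0]
force: [-0.7, 0.6, -1.5]
opening: 0.0412
```

```bash
python3 d.py "(498,-178,44)"
```

```text
t 12.4 p [ 496.  -181.3  144.1] open 0.04124775984329943 F [-0.7  0.6 -1.5]
[[ 0.003 -0.898  0.44 ]
 [ 0.011  0.44   0.898]
 [-1.     0.002  0.011]] jaw deg 63.9
(498,-178,44) [100.1  -0.5   2.7]
```

arm_command:
  commands: [30, 0, 3, 0, 30, 30, 0, 0, 0, 30, 25, 0, 0, 0, 30, 5, 0, 0, 0, 30, 0, 0, 0, 0, 30]

```text
clock: 13.02
tool_pos: [0.4955, -0.1763, 0.0502]
orientation: [26.1, 89.4, 90.0]
force: [0.7, 0.1, -2.1]
opening: 0.0413
```

```bash
python3 d.py "(498,-178,44)"
```

```text
t 13.025 p [ 495.5 -176.3   50.2] open 0.041270746080970463 F [ 0.7  0.1 -2.1]
[[ 0.    -0.897  0.441]
 [ 0.011  0.441  0.897]
 [-1.     0.005  0.01 ]] jaw deg 63.8
(498,-178,44) [ 6.2 -3.1 -0.5]
```

arm_command:
  commands: [4, -3, 0, 0, 30, 3, 0, 0, 0, 30, 3, 0, 0, 0, 30, 0, 0, 0, 0, 30]

```text
clock: 13.52
tool_pos: [0.5007, -0.1776, 0.0444]
orientation: [-2.9, 89.3, 61.0]
force: [-0.3, -0.6, -1.5]
opening: 0.0415
```

arm_command:
  commands: [4, 0, 0, 0, 30, 0, 0, 0, 0, 30]

```text
clock: 13.78
tool_pos: [0.5022, -0.1783, 0.0441]
orientation: [-20.5, 89.3, 43.5]
force: [-0.2, -0.1, -1.8]
opening: 0.0414
```

arm_command:
  commands: [0, 0, 0, 0, 55, 0, 0, 0, 0, 70, 0, 0, 0, 0, 70, -10, 0, 0, 0, 75, -30, 0, 0, 0, 75]

```text
clock: 14.4
tool_pos: [0.5004, -0.1786, 0.083]
orientation: [-0.9, 89.4, 63.1]
force: [0.6, -0.1, 0.7]
opening: 0.0653
```

arm_command:
  commands: [-40, 0, 0, 0, 75, -30, 0, 0, 0, 75, 0, 0, 0, 0, 75]

```text
clock: 14.78
tool_pos: [0.5013, -0.1795, 0.159]
orientation: [-21.5, 89.3, 42.5]
force: [-0.5, -0.3, -0.8]
opening: 0.066
```

```bash
python3 d.py "(564,123,150)" "(564,123,34)"; python3 - <<'E'
from h import *
b=snapshot('side')['frame'][100:220,270:420]
cv2.imwrite('pics/w7.png',cv2.resize(b,(600,480)))
E
```

```text
t 14.775 p [ 501.3 -179.5  159. ] open 0.06596930780603005 F [-0.5 -0.3 -0.8]
[[ 0.009 -0.899  0.438]
 [ 0.008  0.438  0.899]
 [-1.    -0.004  0.011]] jaw deg 64.0
(564,123,150) [ 12.   76.1 299.3]
(564,123,34) [116.    0.5  -1.3]
```

View pics/w7.png

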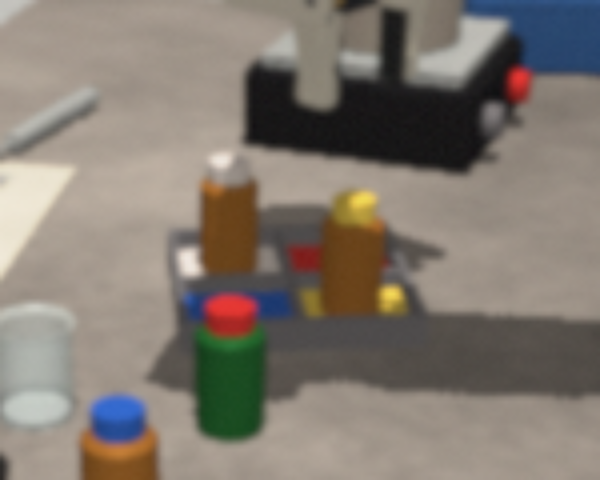

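Both the yellow (352,265) and white (229,225) jars stand upright on their pads. Picture 9. Blue is next.

arm_command:
  commands: [0, 13, 50, 0, 75, 0, 13, 50, 0, 75, 0, 13, 50, 0, 75, 0, 13, 50, 0, 75, 0, 13, 50, 0, 75]

```text
clock: 15.45
tool_pos: [0.5504, 0.0772, 0.1569]
orientation: [15.4, 89.6, 79.0]
force: [1.4, -1.0, -0.4]
opening: 0.0663
```

arm_command:
  commands: [0, 8, 46, 0, 75, 20, 0, 0, 0, 75, 15, 0, 0, 0, 75, 0, 0, 0, 0, 75]

```text
clock: 15.95
tool_pos: [0.5625, 0.1267, 0.1178]
orientation: [61.6, 89.7, 125.5]
force: [-0.6, -0.6, 0.4]
opening: 0.0661
```

```bash
python3 d.py "(564,123,34)"
```

```text
t 15.95 p [562.5 126.7 117.8] open 0.06609792791884768 F [-0.6 -0.6  0.4]
[[-0.003 -0.898  0.441]
 [ 0.005  0.441  0.898]
 [-1.     0.005  0.003]] jaw deg 63.8
(564,123,34) [83.8 -3.4 -2.9]
```

arm_command:
  commands: [28, -3, -3, 0, 75, 28, 0, 0, 0, 75, 24, 0, 0, 0, 75, 0, 0, 0, 0, 75]

```text
clock: 16.45
tool_pos: [0.565, 0.1206, 0.0381]
orientation: [35.2, 89.7, 98.9]
force: [-0.0, 0.3, 1.1]
opening: 0.0656
```

```bash
python3 d.py "(564,123,34)"
```

```text
t 16.45 p [565.  120.6  38.1] open 0.06556789837467675 F [-0.   0.3  1.1]
[[-0.001 -0.896  0.444]
 [ 0.005  0.444  0.896]
 [-1.     0.003  0.004]] jaw deg 63.7
(564,123,34) [4.1 2.  1.7]
```

arm_command:
  commands: [3, 2, 2, 0, 75, 0, 0, 0, 0, 40, 0, 0, 0, 0, 30, 0, 0, 0, 0, 30, 0, 0, 0, 0, 30]

```text
clock: 17.08
tool_pos: [0.566, 0.1238, 0.0389]
orientation: [-1.8, 89.5, 61.9]
force: [0.2, -1.0, -1.7]
opening: 0.041
```

arm_command:
  commands: [-8, 0, 0, 0, 30, -30, 0, 0, 0, 30, -35, 0, 0, 0, 30, -40, 0, 0, 0, 30, 0, 0, 0, 0, 30]

```text
clock: 17.7
tool_pos: [0.5652, 0.1227, 0.1565]
orientation: [3.2, 89.6, 66.9]
force: [0.4, -0.4, -2.8]
opening: 0.0411
```

```bash
python3 d.py "(572,-151,153)" "(572,-151,44)"
```

```text
t 17.7 p [565.2 122.7 156.5] open 0.04110647194044892 F [ 0.4 -0.4 -2.8]
[[ 0.003 -0.896  0.444]
 [ 0.007  0.444  0.896]
 [-1.     0.     0.007]] jaw deg 63.7
(572,-151,153) [   1.7 -127.5 -242.2]
(572,-151,44) [109.   -0.   -0.8]
```

arm_command:
  commands: [0, -25, -48, 0, 30, 0, -25, -48, 0, 30, 0, -25, -48, 0, 30, 0, -25, -48, 0, 30, 0, -25, -48, 0, 30]

```text
clock: 18.32
tool_pos: [0.5698, -0.1512, 0.1528]
orientation: [21.2, 89.5, 85.3]
force: [1.6, 0.8, -2.5]
opening: 0.0415
```

arm_command:
  commands: [0, 0, 0, 0, 30]

```text
clock: 18.45
tool_pos: [0.5686, -0.1545, 0.1517]
orientation: [35.6, 89.5, 99.4]
force: [-0.3, 0.8, -1.7]
opening: 0.0416
```

```bash
python3 d.py "(572,-151,47)"
```

```text
t 18.45 p [ 568.6 -154.5  151.7] open 0.04161148070895453 F [-0.3  0.8 -1.7]
[[-0.001 -0.897  0.441]
 [ 0.008  0.441  0.897]
 [-1.     0.005  0.006]] jaw deg 63.8
(572,-151,47) [104.7  -2.    3.9]
```

arm_command:
  commands: [30, -2, 4, 0, 30, 30, 0, 0, 0, 30, 28, 0, 0, 0, 30, 7, 0, 0, 0, 30, 0, 0, 0, 0, 30]

```text
clock: 19.08
tool_pos: [0.5709, -0.1498, 0.053]
orientation: [48.7, 89.5, 112.4]
force: [0.1, 0.2, -1.2]
opening: 0.0409
```

```bash
python3 d.py "(572,-151,47)"
```

```text
t 19.075 p [ 570.9 -149.8   53. ] open 0.04089834432838531 F [ 0.1  0.2 -1.2]
[[-0.003 -0.897  0.442]
 [ 0.008  0.442  0.897]
 [-1.     0.007  0.006]] jaw deg 63.7
(572,-151,47) [ 6.  -1.6 -0.6]
```

arm_command:
  commands: [4, -1, 0, 0, 30, 3, 0, 0, 0, 30, 3, 0, 0, 0, 30, 0, 0, 0, 0, 30]

```text
clock: 19.58
tool_pos: [0.5743, -0.1501, 0.0475]
orientation: [7.1, 89.5, 71.0]
force: [0.3, 0.1, -1.5]
opening: 0.0416
```

arm_command:
  commands: [3, 0, 0, 0, 30, 0, 0, 0, 0, 30]

```text
clock: 19.82
tool_pos: [0.5756, -0.1504, 0.0471]
orientation: [-14.5, 89.5, 49.4]
force: [0.1, -0.1, -2.4]
opening: 0.0413
```

arm_command:
  commands: [0, 0, 0, 0, 55, 0, 0, 0, 0, 70, 0, 0, 0, 0, 70, -10, 0, 0, 0, 75, -30, 0, 0, 0, 75]

```text
clock: 20.45
tool_pos: [0.574, -0.1507, 0.0858]
orientation: [15.9, 89.6, 79.8]
force: [-0.2, 0.3, 0.5]
opening: 0.0651
```

arm_command:
  commands: [-40, 0, 0, 0, 75, -30, 0, 0, 0, 75, 0, 0, 0, 0, 75]

```text
clock: 20.82
tool_pos: [0.5753, -0.1515, 0.1623]
orientation: [-19.1, 89.5, 44.8]
force: [-0.0, 0.7, -0.1]
opening: 0.0658
```

```bash
python3 d.py "(672,247,150)" "(672,247,36)"; python3 - <<'E'
from h import *
b=snapshot('side')['frame'][100:220,270:420]
cv2.imwrite('pics/w8.png',cv2.resize(b,(600,480)))
E
```

```text
t 20.825 p [ 575.3 -151.5  162.3] open 0.06577918640143181 F [-0.   0.7 -0.1]
[[ 0.006 -0.898  0.44 ]
 [ 0.006  0.44   0.898]
 [-1.    -0.003  0.008]] jaw deg 63.9
(672,247,150) [ 15.4  88.5 400.3]
(672,247,36) [114.    0.3  -1. ]
```

View pics/w8.png

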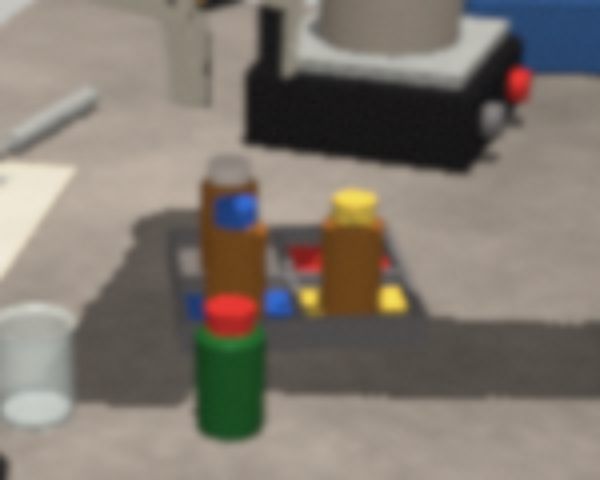

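The blue-cap jar stands on the blue pad (237,255), and white and yellow are undisturbed. Picture 10. Red is last.

arm_command:
  commands: [0, 11, 50, 0, 75, 0, 11, 50, 0, 75, 0, 11, 50, 0, 75, 0, 11, 50, 0, 75, 0, 11, 50, 0, 75]

```text
clock: 21.5
tool_pos: [0.6341, 0.1002, 0.1593]
orientation: [42.6, 89.7, 106.1]
force: [0.4, -0.3, 0.9]
opening: 0.0655
```

arm_command:
  commands: [0, 11, 50, 0, 75, 0, 11, 50, 0, 75, 0, 9, 45, 0, 75, 25, 0, 0, 0, 75, 0, 0, 0, 0, 75]

```text
clock: 22.12
tool_pos: [0.6691, 0.2521, 0.128]
orientation: [110.6, 89.5, 174.3]
force: [0.2, -0.0, 0.2]
opening: 0.0657
```

```bash
python3 d.py "(672,247,36)"
```

```text
t 22.125 p [669.1 252.1 128. ] open 0.06566719231174364 F [ 0.2 -0.   0.2]
[[-0.01  -0.897  0.443]
 [ 0.001  0.443  0.897]
 [-1.     0.009 -0.003]] jaw deg 63.7
(672,247,36) [91.9 -5.7 -2.9]
```

arm_command:
  commands: [28, -5, -3, 0, 75, 28, 0, 0, 0, 75, 28, 0, 0, 0, 75, 4, 0, 0, 0, 75, 0, 0, 0, 0, 75]

```text
clock: 22.75
tool_pos: [0.6736, 0.2452, 0.0421]
orientation: [107.6, 89.6, 171.3]
force: [0.0, 0.7, -0.7]
opening: 0.0658
```

```bash
python3 d.py "(672,247,36)"
```

```text
t 22.75 p [673.6 245.2  42.1] open 0.0657562175451039 F [ 0.   0.7 -0.7]
[[-0.006 -0.896  0.444]
 [ 0.001  0.444  0.896]
 [-1.     0.006 -0.002]] jaw deg 63.7
(672,247,36) [6.2 2.2 0.9]
```

arm_command:
  commands: [6, 2, 1, 0, 75, 0, 0, 0, 0, 40, 0, 0, 0, 0, 30, 0, 0, 0, 0, 30, 0, 0, 0, 0, 30]

```text
clock: 23.38
tool_pos: [0.6735, 0.2476, 0.0397]
orientation: [63.9, 89.8, 127.6]
force: [0.2, 1.2, -0.7]
opening: 0.0412
```

arm_command:
  commands: [-8, 0, 0, 0, 30, -30, 0, 0, 0, 30, -35, 0, 0, 0, 30, -45, 0, 0, 0, 30, 0, 0, 0, 0, 30]

```text
clock: 24.0
tool_pos: [0.6736, 0.2472, 0.1619]
orientation: [83.3, 89.8, 146.9]
force: [0.2, 0.1, -2.5]
opening: 0.0413
```

```bash
python3 d.py "(620,0,160)" "(525,-251,155)" "(525,-251,44)"
```

```text
t 24.0 p [673.6 247.2 161.9] open 0.04129637507302077 F [ 0.2  0.1 -2.5]
[[-0.003 -0.896  0.444]
 [ 0.002  0.444  0.896]
 [-1.     0.004  0.   ]] jaw deg 63.7
(620,0,160) [   1.5  -61.6 -245.3]
(525,-251,155) [   4.8  -26.2 -267.1]
(525,-251,44) [ 1.11e+02 -5.00e-01 -1.00e-01]
```

arm_command:
  commands: [-5, -9, -51, 0, 30, -5, -9, -51, 0, 30, -5, -9, -51, 0, 30, -3, -9, -51, 0, 30, 0, -9, -51, 0, 30]

```text
clock: 24.62
tool_pos: [0.5981, -0.0047, 0.1782]
orientation: [90.8, 89.7, 154.7]
force: [0.9, -0.5, -1.3]
opening: 0.041
```

arm_command:
  commands: [0, -9, -51, 0, 30, 0, -9, -51, 0, 30, 0, -9, -51, 0, 30, 0, -9, -51, 0, 30, 0, -8, -48, 0, 30]

```text
clock: 25.25
tool_pos: [0.5221, -0.2577, 0.1772]
orientation: [86.5, 89.6, 150.4]
force: [1.5, 0.2, -1.1]
opening: 0.0412
```

arm_command:
  commands: [0, 0, 0, 0, 30]

```text
clock: 25.38
tool_pos: [0.5205, -0.2603, 0.1767]
orientation: [89.5, 89.5, 153.3]
force: [0.0, 1.1, -1.8]
opening: 0.0411
```

```bash
python3 d.py "(525,-251,48)"
```

```text
t 25.375 p [ 520.5 -260.3  176.7] open 0.041121215483958015 F [ 0.   1.1 -1.8]
[[-0.007 -0.897  0.442]
 [ 0.004  0.442  0.897]
 [-1.     0.008  0.   ]] jaw deg 63.8
(525,-251,48) [128.7  -1.   10.3]
```

arm_command:
  commands: [15, -1, 10, 0, 30, 25, 0, 0, 0, 30, 0, 0, 0, 0, 30]

```text
clock: 25.75
tool_pos: [0.5257, -0.2488, 0.1335]
orientation: [85.8, 89.5, 149.5]
force: [0.0, -0.4, -1.0]
opening: 0.0413
```

```bash
python3 d.py "(525,-251,48)"; python3 - <<'E'
from h import *
b=snapshot('side')['frame'][80:220,270:445]
cv2.imwrite('pics/w9.png',cv2.resize(b,(600,480)))
E
```

```text
t 25.75 p [ 525.7 -248.8  133.5] open 0.04131046840343114 F [ 0.  -0.4 -1. ]
[[-0.008 -0.897  0.442]
 [ 0.005  0.442  0.897]
 [-1.     0.01   0.001]] jaw deg 63.8
(525,-251,48) [85.5 -1.1 -2.4]
```

View pics/w9.png

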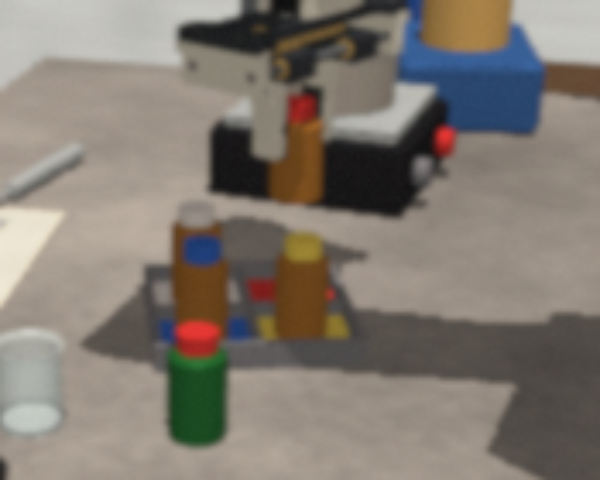

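The red-cap jar (298,160) hangs upright above the red pad and the placed jars are untouched (picture 11). I lower it.

arm_command:
  commands: [28, -1, -3, 0, 30, 28, 0, 0, 0, 30, 15, 0, 0, 0, 30, 0, 0, 0, 0, 30]

```text
clock: 26.3
tool_pos: [0.5303, -0.2497, 0.0656]
orientation: [40.4, 89.9, 104.5]
force: [-0.6, 1.1, -1.2]
opening: 0.0414
```

```bash
python3 d.py "(525,-251,48)"
```

```text
t 26.3 p [ 530.3 -249.7   65.6] open 0.04136508327915299 F [-0.6  1.1 -1.2]
[[-0.001 -0.9    0.437]
 [ 0.002  0.437  0.9  ]
 [-1.     0.001  0.002]] jaw deg 64.1
(525,-251,48) [17.6  4.2 -3.6]
```

arm_command:
  commands: [5, 5, -3, 0, 30, 7, 0, 0, 0, 30, 4, 0, 0, 0, 30, 3, 0, 0, 0, 30, 0, 0, 0, 0, 30]

```text
clock: 26.92
tool_pos: [0.5261, -0.2505, 0.0483]
orientation: [-47.0, 89.8, 17.1]
force: [0.2, -0.3, -1.9]
opening: 0.0414
```

arm_command:
  commands: [3, 0, 0, 0, 30, 0, 0, 0, 0, 30]

```text
clock: 27.18
tool_pos: [0.5275, -0.2515, 0.0476]
orientation: [-71.5, 89.6, -7.3]
force: [0.3, -0.3, -2.3]
opening: 0.0412
```

arm_command:
  commands: [3, 2, 0, 0, 30, 0, 0, 0, 0, 30]

```text
clock: 27.42
tool_pos: [0.5282, -0.2518, 0.0474]
orientation: [-79.9, 89.3, -15.6]
force: [0.6, -0.1, -1.4]
opening: 0.0412
```

Same stop as before, so I release and rise, then move away from the caddy for a clear look.

arm_command:
  commands: [0, 0, 0, 0, 55, 0, 0, 0, 0, 70, 0, 0, 0, 0, 70, -10, 0, 0, 0, 75, -30, 0, 0, 0, 75]

```text
clock: 28.05
tool_pos: [0.5261, -0.2512, 0.086]
orientation: [-83.2, 89.6, -19.0]
force: [1.2, -0.1, -0.6]
opening: 0.0655
```

arm_command:
  commands: [-40, 0, 0, 0, 75, -45, 0, 0, 0, 75, -45, 0, 0, 0, 75, 0, 0, 0, 0, 75]

```text
clock: 28.55
tool_pos: [0.526, -0.2513, 0.2252]
orientation: [-83.0, 89.3, -18.7]
force: [-0.4, -0.7, -0.7]
opening: 0.0657
```

arm_command:
  commands: [0, 18, -50, 0, 75, 0, 18, -50, 0, 75, 0, 18, -50, 0, 75, 0, 18, -50, 0, 75, 0, 18, -50, 0, 75]

```text
clock: 29.18
tool_pos: [0.3334, -0.4398, 0.2239]
orientation: [-79.5, 89.2, -14.8]
force: [0.1, -0.9, -0.4]
opening: 0.0656
```

```bash
python3 d.py; python3 - <<'E'
from h import *
T=snapshot('top');S=snapshot('side')
cv2.imwrite('pics/f.png',np.hstack([cv2.resize(T['frame'][140:280,180:460],(400,200)),cv2.resize(S['frame'][100:340,190:430],(400,400))[:200]]) if 0 else np.hstack([cv2.resize(T['frame'][140:260,360:480],(400,400)),cv2.resize(S['frame'][100:220,280:400],(400,400))]))
pads=dict(red=(525,-251),blue=(572,-151),white=(598,-224),yellow=(498,-178))
for c,p in pads.items():
    q=proj(T,np.r_[np.array(p)/1000,.086]); y=blob(T,c,q,9)
    if y: print(c,y[0].round(1),y[1][2:],'cap',(plane(T,y[0],.083)*1000).round(1),'pad',p)
for n,c,a,b in(('g_red','red',(339.8,197.9),(327,178.5)),('g_white','white',(197,238.4),(326.3,275.2))):
    print(n,(tri(T,blob(T,c,a)[0],S,blob(S,c,b)[0])*1000).round(1))
E
```

```text
t 29.175 p [ 333.4 -439.8  223.9] open 0.06564378788362962 F [ 0.1 -0.9 -0.4]
[[ 0.013 -0.904  0.427]
 [-0.003  0.427  0.904]
 [-1.    -0.013  0.002]] jaw deg 64.7
red [436.4 201.1] [ 12  11 101] cap [ 526.8 -253.1] pad (525, -251)
blue [394.4 183.3] [12 11 95] cap [ 574.3 -150.5] pad (572, -151)
white [423.6 172.6] [10 10 85] cap [ 600.2 -225.8] pad (598, -224)
yellow [400.4 216.4] [ 34  33 517] cap [ 490.6 -161. ] pad (498, -178)
g_red [540.9 -12.6  72.6]
g_white [446.9 341.5  77.6]
```

View pics/f.png

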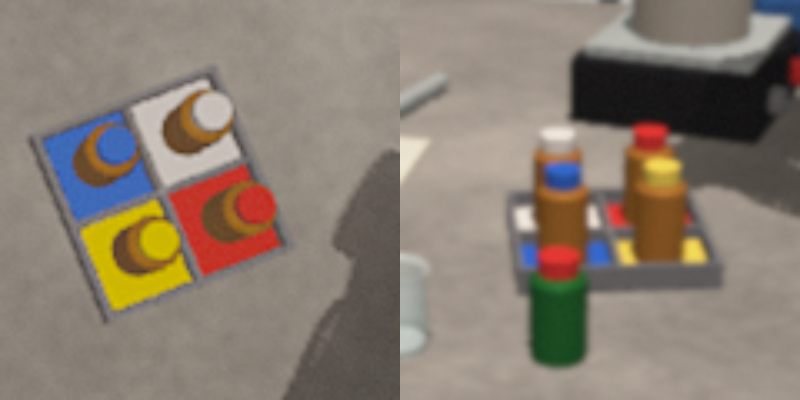

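All four jars stand upright in the matching compartments (picture 12). The yellow number is spoilt because its cap blob merged with its pad. In the picture the yellow jar sits near the middle of its pad, with the cap at (162,241). The arm is clear, so I hand in.

arm_command:
  commands: [0, 0, 0, 0, 75, 0, 0, 0, 0, 75]

```text
clock: 29.52
tool_pos: [0.3309, -0.441, 0.2232]
orientation: [-76.9, 89.4, -12.5]
force: [-0.6, 0.2, 0.1]
opening: 0.0656
```

```bash
python3 -c "
from plant import *
print(close_job())"
```

```text
the job is handed in; nothing more can be done
None
```

I packed all four amber jars into the compartments matching their caps, setting each down and releasing it at its pad. I handed in at about 29.5 s of the 128 s allowed; the system gives no verdict.

- **Jar positions:** the last top view put the red, blue and white caps 2–3 mm from their pad centres, against the 22 mm limit. In the side view all four jars stood upright.
- **Yellow jar:** the automatic check failed because the cap's colour merged with the yellow pad. I judged it from the picture and from where the gripper released it, about 3–4 mm off centre.
- **Green jars:** both caps measured within 1 mm of where they started.
- **Touchdown:** the force reading never showed a clear contact. I judged each jar was down when its height stopped falling at the expected level, so any drop was about a millimetre at most.

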